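Lay out the seasonings on the serving board

TASK

Lay out the seasonings in one straight row along the middle of the long serving board, using the large tin and the lidded glass jar already standing at its ends as markers and leaving those two where they are. Stand the wooden pepper mill halfway between the large tin and the glass jar, the copper tumbler halfway between the mill and the large tin, and the spice jar halfway between the mill and the glass jar, and set the small tin centred on top of the large tin. Everything is to stand upright at the end, with the bowl and the mug beside the board left alone.

Things in the scene. Friction and masses are not known exactly. Their poses are not given: they have to be found in the camera images.
- serving_board: Long pale wooden board lying on the worktop, 124 (x) x 480 (y) x 16 mm, immovable. Origin at the centre of its underside; y along its long side, roughly across in front of the robot (turned at most 0.25 rad), z up. The row line is its long centre line (x = 0), on which the large tin and glass jar stand, 190 mm either side of the centre; which is at which end varies.
- large_tin: Wide, low food tin (a marker of the row), white-and-blue label with a red fruit, 75 mm diameter, 58 mm high, flat top; stands on the board at one end. Loose, upright; origin at the centre of its underside, z up. It is not to be moved.
- glass_jar: Glass jar with yellow-brown contents and a grey screw lid (a marker of the row), 71 mm diameter, 110 mm high; stands on the board at the other end. Loose, upright; origin at the centre of its underside, z up. It is not to be moved.
- pepper_mill: Turned wooden pepper mill with a round head and a small metal knob on top, round, 58 mm diameter at its widest, 160 mm high, about 0.25 kg; the head does not turn. Grip it by the head, which is 50 mm across between 116 and 149 mm up (the knob on top is 12 mm wide): it is too tall to be taken round the body from above. Loose, upright; origin at the centre of its underside, z up.
- tumbler: Plain copper tumbler, open at the top, round and tapering: 67 mm across the rim, 56 mm across the foot, 102 mm high, about 0.18 kg. Loose, upright; origin at the centre of its underside, z up.
- spice_jar: Slim spice jar of clear glass with a green cap, round, 46 mm diameter, 106 mm high, about 0.15 kg; the cap (from 85 mm up) and the body may both be gripped. Loose, upright; origin at the centre of its underside, z up.
- small_tin: Small food tin with a green label and golden ends, 57 mm diameter, 72 mm high, flat underside, about 0.25 kg; straight-sided. Loose, upright; origin at the centre of its underside, z up.
- bowl: White china bowl, 140 mm wide, 63 mm high, on the worktop past the board's left end; a bystander. Origin at the centre of its underside.
- mug: Cream mug with a handle, 78 x 113 mm, 100 mm high, on the worktop past the board's right end, handle roughly towards the right; a bystander. Origin under the middle of mug and handle together, 17 mm from the middle of the cup.
Mind the look-alikes: they are no part of the job. Of the things that look like the small_tin, the smallest one is meant.

How it is judged:
By the outcome, as a careful person would: the job done as asked, in the order asked, and still so for the second after the job is handed in, with the robot touching nothing.
It also fails if it takes over 99 s, if anything falls off the work surface, if the arm or the gripper's body presses on something with over 40 N, if the wrist force passes 120 N, or if a joint passes its speed limit or range.

ROBOT

A 7-joint arm with a two-finger parallel gripper is mounted at the origin on a cart in front of the work surface, level with it; the furniture and walls round the work are solid. World frame = base frame: x ahead of the robot, y to its left, z up, the work surface at z = 0. Lengths are in mm, angles in rad, forces in N, time in s.
With the tool pointing down it reaches from about 400 to 875 mm from the base axis. Payload 4.4 kg.
Tool frame: the origin (TCP) lies midway between the tips of the shut fingers; the grasp point (between the pads) lies ctrl.grip_depth behind it (ctrl.grip_depth is the distance from the TCP to the grasp point, in mm); z points along the fingers, y is the line along which they close (so a half turn about z gives the same grasp; the last joint's range is limited). The gripper opens to 85 mm and grips with 20 to 120 N. Pads are 22 mm wide; open, the fingers measure 114 mm over their backs; the gripper's body (76 mm by 85 mm) begins 54 mm behind the grasp point. The pads swing forward as they close: fully open they stand 13 mm farther back than shut.
Start: joints at [1.234, 0.628, 0.038, 1.517, -0.027, 0.996, -0.02], TCP at [173.904, -626.319, 231.313] pointing down, gripper open.
Joint ranges: [-3.06, 3.06], [-0.37, 2.12], [-1.25, 1.32], [0.18, 2.47], [-1.1, 4.24], [0.23, 1.98], [-2.94, 2.94]. Speed limits (rad/s): [2.57, 2.57, 3.14, 3.14, 3.14, 3.14, 3.14].

INTERFACE

Orientations are given as [roll, pitch, yaw] about the fixed x, y, z axes, in that order (R = Rz(yaw) Ry(pitch) Rx(roll)).
In Python, from cell import ctrl gives the robot as it stands.
- The arm moves only by the tool carry_out, never from a script. Its argument "deltas" is one flat list of numbers, 7 for each row, row after row: the turn, a rotation vector about the tool's x, y, z in degrees, then the shift along the tool's x, y, z in m, then the closure, from -1 (fully open) to 1 (shut). In form: [wx, wy, wz, dx, dy, dz, claw, wx, wy, wz, dx, dy, dz, claw, ...]. A call has 1 to 12 rows; each row shifts and turns the commanded pose from where the row before left it, along the tool's axes as they then stand; what a row does not reach is not made up. A row lasts 1/8 s, in which the tool goes at most 62.5 mm and 10.7 degrees, less where a joint would pass 70% of its speed; a pose out of reach is approached as far as the arm can. A call with a gripper value outside its range is refused whole. The fingers move at their own pace and stop on an object; the grip force is fixed at half the most. Time passes only in rows, so rows that do not move let the fingers close. It gives the time, the measured TCP pose, the force, the opening and the grip force at its end, in the units of the state.
- ctrl.read_state(): the state, without advancing time (a new reading comes with each control period).
- ctrl.get_image(name): name is "scene" or "top" or "wrist"; returns the picture (384x512x3 uint8, red, green, blue); there is no depth.
- ctrl.calibration(name): a dict with "mtx" (3x3 intrinsics, pixels), "R" (3x3) and "t" (3): a world point X has camera coordinates R X + t. Camera axes: x right, y down, z forward; pixel columns grow to the right and rows downward; lengths in mm; the calibration is good to about 2 mm. The wrist camera is an equidistant fisheye: a pixel r from the principal point sees the ray r / f radians off the axis. A picture is of the moment at which its call begins: read the wrist's pose just before it. calibration takes no time and is no camera call; for the wrist camera it gives the pose at the moment of the call.
- ctrl.finish_job(): hands the job in; it is judged then, once.
The state is a dict: "clock": time; "qpos": joint angles; "qd": joint speeds; "tau": joint torques, N m; "eef_pos": TCP position; "tool_rot": TCP orientation; "force": force on the tool from outside, world axes, zero at the start; "torque": the same for the moment, N m; "width": finger opening in mm; "gripper_force": force on a finger pad.
Only numpy, scipy, OpenCV 4.12 (cv2) and the standard library are available. Lean on these libraries where they do the work, as an engineer would, in place of code of your own. Each camera call takes 0.05 s, during which the arm holds its last target. There are 200 camera calls.

## Working session

There is one attempt and no reset: what is moved stays moved. The work goes in short steps, Python scripts to look and compute and a tool call to move; the robot and the scene stay as the last step left them, time stands still between calls to the robot, and variables do not carry over. Pictures are saved under pics/ and viewed, at most 14 in all, crops included, and the job is handed in when it is done.

Besides the shell and the picture viewer there is one more tool, called after "Request:" as name(argument=value, ...) on one line, values as JSON. carry_out: Moves the arm, as the interface text tells. Its arguments: {"type":"object","properties":{"deltas":{"type":"array"}},"required":["deltas"]}

```bash
mkdir -p pics; ls; python3 - <<'E'
from cell import ctrl
import cv2
for n in ("scene","top"):
    im=ctrl.get_image(n); cv2.imwrite(f"pics/{n}0.png",im[:,:,::-1])
    c=ctrl.calibration(n); print(n,c["mtx"].round(1).tolist(),c["R"].round(3).tolist(),c["t"].round(1).tolist())
s=ctrl.read_state(); print(s, ctrl.grip_depth)
E
```

```text
pics
scene [[435.2, 0.0, 251.4], [0.0, 435.2, 192.3], [0.0, 0.0, 1.0]] [[-0.769, -0.639, 0.004], [-0.408, 0.487, -0.772], [0.492, -0.596, -0.635]] [370.3, 231.5, 1244.4]
top [[460.2, 0.0, 257.9], [0.0, 460.2, 189.4], [0.0, 0.0, 1.0]] [[0.006, -1.0, -0.005], [-0.996, -0.005, -0.091], [0.091, 0.006, -0.996]] [-8.1, 477.7, 1754.4]
{'clock': 0.1, 'qpos': array([ 1.23419949,  0.62928872,  0.03843556,  1.51827847, -0.02702231,
        0.99630938, -0.02001583]), 'qd': array([-0.00015166, -0.00279983, -0.00063747, -0.00364449, -0.00174166,
        0.00065966, -0.00095164]), 'tau': array([ 3.06902817e-03, -5.64525855e+01,  1.23065259e+00, -1.93971795e+01,
        1.13113722e-02,  5.43171380e-03,  2.28597813e-06]), 'eef_pos': array([ 173.7615424 , -625.74892978,  230.45479319]), 'tool_rot': array([-3.13982609e+00, -3.94054836e-06,  2.70776065e-01]), 'force': array([-1.65178659,  0.46503914,  0.39547095]), 'torque': array([ 0.00867418,  0.02475153, -0.022502  ]), 'gripper_force': 0.0, 'width': 85.13193695802202} 18.700000000000003
```

View pics/scene0.png

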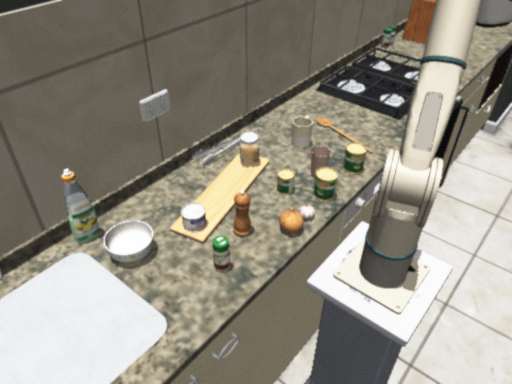

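View pics/top0.png

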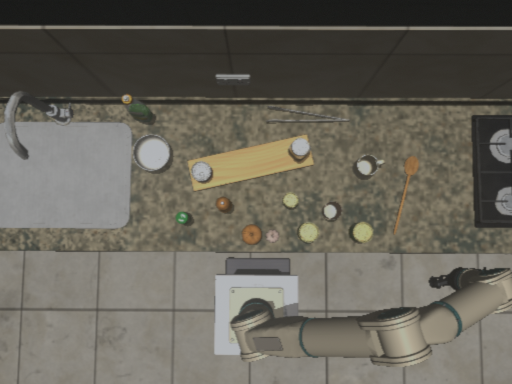

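The scene picture shows the large tin (193,217), glass jar (250,148), mill (243,213), spice jar (221,252) and tumbler (320,160). There are three green tins, at (285,181), (325,182) and (355,157); the first looks smallest. I'll confirm with enlarged crops.

```bash
python3 - <<'E'
import cv2
a=cv2.imread("pics/scene0.png")[110:280,165:380]; cv2.imwrite("pics/s1.png",cv2.resize(a,None,fx=3.5,fy=3.5,interpolation=cv2.INTER_CUBIC))
a=cv2.imread("pics/top0.png")[125:255,170:390]; cv2.imwrite("pics/t1.png",cv2.resize(a,None,fx=3.5,fy=3.5,interpolation=cv2.INTER_CUBIC))
E
```

```text
(no output)
```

View pics/s1.png

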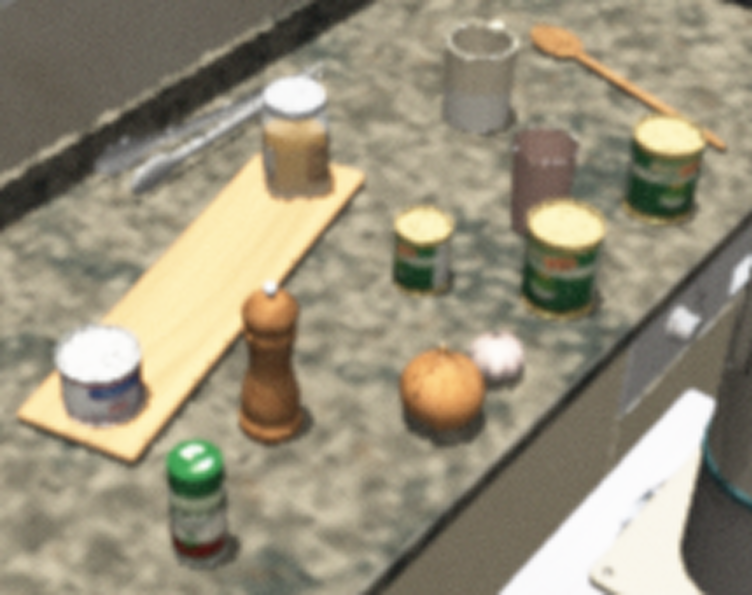

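View pics/t1.png

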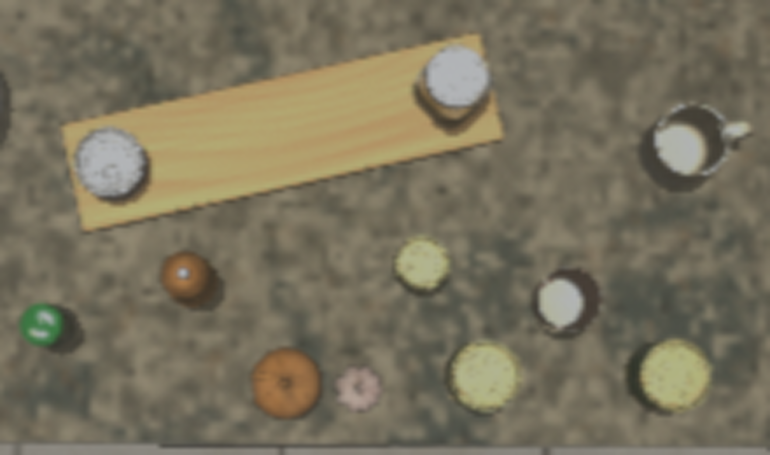

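The small tin is the one at top-crop (422,264) / scene-crop (424,225). The other two green tins, at top-crop (484,376) and (674,375), are clearly wider and taller look-alikes. I'll triangulate everything next.

```bash
cat > h.py <<'E'
import numpy as np, cv2
from cell import ctrl
C={n:ctrl.calibration(n) for n in("scene","top")}
def full(n,p): 
    o={"scene":(165,110),"top":(170,125)}[n]
    return (np.array(p,float)+.5)/3.5-.5+o
def ray(n,p):
    c=C[n]; d=c["R"].T@np.linalg.inv(c["mtx"])@np.r_[full(n,p),1]; return -c["R"].T@c["t"], d/np.linalg.norm(d)
def tri(s,t):
    A=np.zeros((3,3));b=np.zeros(3)
    for o,d in(ray("scene",s),ray("top",t)):
        M=np.eye(3)-np.outer(d,d);A+=M;b+=M@o
    X=np.linalg.solve(A,b)
    return X
def onz(n,p,z):
    o,d=ray(n,p); return o+d*(z-o[2])/d[2]
E
python3 - <<'E'
from h import *
P=dict(large=((99,354),(112,163),74),glass=((295,96),(457,77),126),mill=((270,287),(183,273),160),tumbler=((545,147),(567,301),102),spice=((196,458),(42,325),106),small=((424,225),(422,264),72))
for k,(s,t,z) in P.items(): print(k,tri(s,t).round(1),onz("top",t,z).round(1),onz("scene",s,z).round(1))
for s,t in zip([(20,413),(133,461),(364,177),(257,157)],[(63,126),(85,231),(503,138),(477,35)]): print(tri(s,t).round(1),onz("top",t,16).round(1),onz("scene",s,16).round(1))
c=ctrl.calibration("wrist");print(c, ctrl.read_state()["eef_pos"])
E
```

```text
large [541.9 207.5  70.3] [540.4 206.2  74. ] [539.9 210.9  74. ]
glass [ 626.3 -160.1  125.6] [ 626.2 -160.1  126. ] [ 625.9 -159.6  126. ]
mill [417.5 121.4 158.2] [417.2 121.1 160. ] [416.3 123.1 160. ]
tumbler [ 393.9 -276.3  103.4] [ 393.6 -276.7  102. ] [ 395.3 -277.8  102. ]
spice [365.3 272.2 107.2] [365.2 272.4 106. ] [366.2 271.4 106. ]
small [ 433.8 -126.8   72. ] [ 433.6 -126.9   72. ] [ 433.9 -126.7   72. ]
[589.  268.8  14.7] [589.2 269.   16. ] [587.4 269.3  16. ]
[472.5 243.1  10. ] [472.  242.3  16. ] [468. 247.  16.]
[ 579.  -220.8   12.4] [ 578.2 -220.6   16. ] [ 576.3 -216.6   16. ]
[ 7.016e+02 -1.910e+02 -4.000e-01] [ 694.3 -192.1   16. ] [ 689.9 -170.9   16. ]
{'mtx': array([[297.31863964,   0.        , 257.176549  ],
       [  0.        , 297.31863964, 190.3225383 ],
       [  0.        ,   0.        ,   1.        ]]), 'R': array([[ 0.26647878, -0.96383928, -0.0017034 ],
       [-0.9241575 , -0.2560088 ,  0.28353555],
       [-0.27371879, -0.07398199, -0.95896021]]), 't': array([-648.66004635,  -35.92709977,  378.97940954])} [ 173.7615424  -625.74892978  230.45479319]
```

Request:
carry_out(deltas=[0,0,-5,0.052,-0.012,-0.006,-1,0,0,-5,0.052,-0.012,-0.006,-1,0,0,-5,0.052,-0.012,-0.006,-1,0,0,-5,0.052,-0.012,-0.006,-1,0,0,-5,0.05,-0.012,-0.006,-1,0,0,-5,0.05,-0.012,-0.006,-1,0,0,-5,0.05,-0.012,-0.006,-1,0,0,-5,0.05,-0.012,-0.006,-1,0,0,-5,0.045,-0.012,-0.006,-1,0,0,-5,0.045,-0.012,-0.006,-1,0,0,-5,0.04,-0.005,-0.006,-1,0,0,-3,0.02,0,-0.003,-1])

```text
clock: 1.6
eef_pos: [505.3, -182.0, 300.5]
tool_rot: [3.142, -0.001, 1.288]
force: [-0.7, -0.8, -0.5]
width: 85.2
gripper_force: 0.0
```

```bash
cat >> h.py <<'E'
def snap(name):
    c=ctrl.calibration("wrist"); im=ctrl.get_image("wrist")
    cv2.imwrite(f"pics/{name}.png",cv2.resize(im[:,:,::-1],(800,600),interpolation=cv2.INTER_CUBIC)); np.savez(f"pics/{name}.npz",**c)
def wray(name,p):
    c=np.load(f"pics/{name}.npz"); q=(np.array(p,float)+.5)*.64-.5
    v=(q-c["mtx"][:2,2])/c["mtx"][0,0]; r=np.hypot(*v); d=np.r_[v/r*np.sin(r),np.cos(r)] 
    return -c["R"].T@c["t"], c["R"].T@d
def wz(name,p,z):
    o,d=wray(name,p); return (o+d*(z-o[2])/d[2]).round(1)
def wtri(a,p,b,q):
    A=np.zeros((3,3));v=np.zeros(3)
    for o,d in(wray(a,p),wray(b,q)):
        M=np.eye(3)-np.outer(d,d);A+=M;v+=M@o
    return np.linalg.solve(A,v).round(1)
E
python3 -c "
from h import *
snap('w1')"
```

Request:
carry_out(deltas=[0,0,-5,0.045,-0.005,0,-1,0,0,-5,0.045,-0.005,0,-1,0,0,-5,0.045,-0.005,0,-1,0,0,-5,0.045,-0.005,0,-1,0,0,-5,0.045,-0.005,0,-1,0,0,-4,0.03,-0.005,0,-1,0,0,0,0,0,0,-1])

```text
clock: 2.52
eef_pos: [495.5, 70.1, 300.1]
tool_rot: [-3.141, -0.0, 1.791]
force: [0.6, 0.7, -0.4]
width: 85.3
gripper_force: 0.0
```

```bash
python3 -c "
from h import *
snap('w2')"
```

```text
(no output)
```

View pics/w1.png

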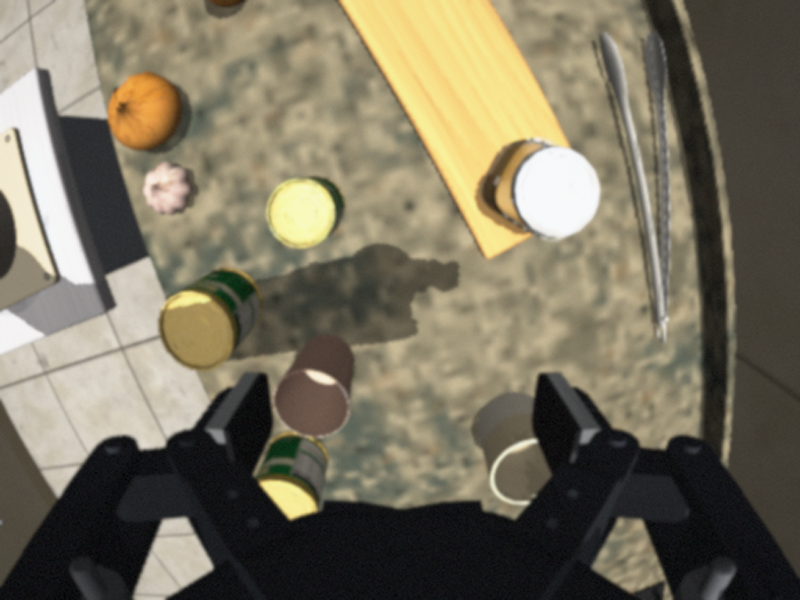

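View pics/w2.png

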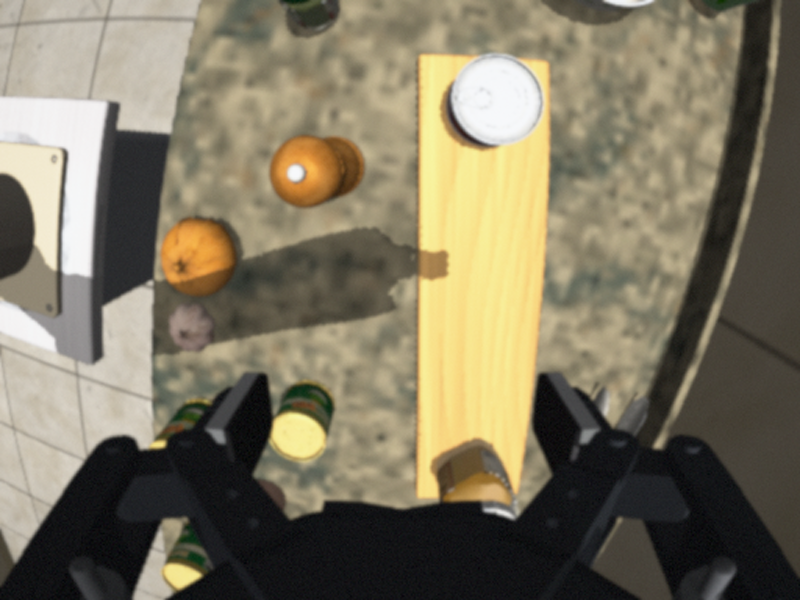

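W1 shows the small tin's top (302,213), the tumbler rim (313,402) and the glass jar lid (557,191). W2 shows the mill knob (296,173), the large tin's top (497,99), the small tin (299,436) and the board corners (418,54) and (549,60).

```bash
python3 - <<'E'
from h import *
print("small",wz("w1",(302,213),72),wz("w2",(299,436),72),wtri("w1",(302,213),"w2",(299,436)))
print("tumbler",wz("w1",(313,402),102)); print("glass",wz("w1",(557,191),126))
print("mill",wz("w2",(296,173),160)); print("large",wz("w2",(497,99),74))
print("bd",wz("w2",(418,54),16),wz("w2",(549,60),16),wz("w1",(487,258),16))
E
```

```text
small [ 437.  -126.1   72. ] [ 437.  -122.7   72. ] [ 436.1 -126.2   67.1]
tumbler [ 399.3 -276.1  102. ]
glass [ 625.5 -157.7  126. ]
mill [417.4 122.7 160. ]
large [540.7 209.9  74. ]
bd [471.2 244.5  16. ] [590.3 272.8  16. ] [ 578.3 -218.2   16. ]
```

Request:
carry_out(deltas=[0,0,0,0.017,-0.0165,0.02,-1,0,0,0,0.017,-0.0165,0.02,-1,0,0,0,0.017,-0.016,0.02,-1,0,0,0,0.017,-0.016,0.02,-1,0,0,0,0,0,0.03,-1,0,0,0,0,0,0.03,-1,0,0,0,0,0,0.03,-1,0,0,0,0,0,0.02,-1,0,0,0,0,0,0,-1])

```text
clock: 3.7
eef_pos: [417.6, 119.2, 109.0]
tool_rot: [-3.138, 0.002, 1.786]
force: [-0.5, 0.1, -0.3]
width: 85.2
gripper_force: 0.0
```

```bash
cat >> h.py <<'E'
def to(x,y,z,yaw=None,frm=None):
    s=ctrl.read_state(); p=s["eef_pos"] if frm is None else np.array(frm); w=s["tool_rot"][2]
    v=np.array([x,y,z])-p; c,n=np.cos(w),np.sin(w)
    print("tool d(mm):",np.round([c*v[0]+n*v[1], n*v[0]-c*v[1], -v[2]],1),"at",p.round(1),s["tool_rot"].round(3),"t",round(s["clock"],2))
E
python3 -c "
from h import *
to(417.4,122.3,110)"
```

```text
tool d(mm): [ 3.1  0.5 -1. ] at [417.6 119.2 109. ] [-3.138e+00  2.000e-03  1.786e+00] t 3.7
```

Request:
carry_out(deltas=[0,0,0,0.003,0.0005,0,-1,0,0,0,0,0,0,1,0,0,0,0,0,0,1,0,0,0,0,0,0,1,0,0,0,0,0,0,1,0,0,0,0,0,0,1,0,0,0,0,0,0,1])

```text
clock: 4.58
eef_pos: [417.9, 124.4, 111.3]
tool_rot: [3.14, 0.001, 1.789]
force: [-0.7, 0.4, 8.2]
width: 45.3
gripper_force: 60.0
```

Request:
carry_out(deltas=[0,0,0,0,0,0,-1,0,0,0,0,0,0,-1,0,0,0,0,0,0,-1,0,0,0,-0.001,0,0.008,-1,0,0,0,0,0,0,-1,0,0,0,0,0,0,1,0,0,0,0,0,0,1,0,0,0,0,0,0,1,0,0,0,0,0,0,1,0,0,0,0,0,0,1,0,0,0,0,0,0,1])

```text
clock: 5.95
eef_pos: [418.2, 123.7, 102.8]
tool_rot: [3.14, 0.0, 1.789]
force: [0.7, -0.6, 5.6]
width: 46.2
gripper_force: 61.3
```

```bash
python3 -c "
from h import *
snap('w3')"
```

```text
(no output)
```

View pics/w3.png

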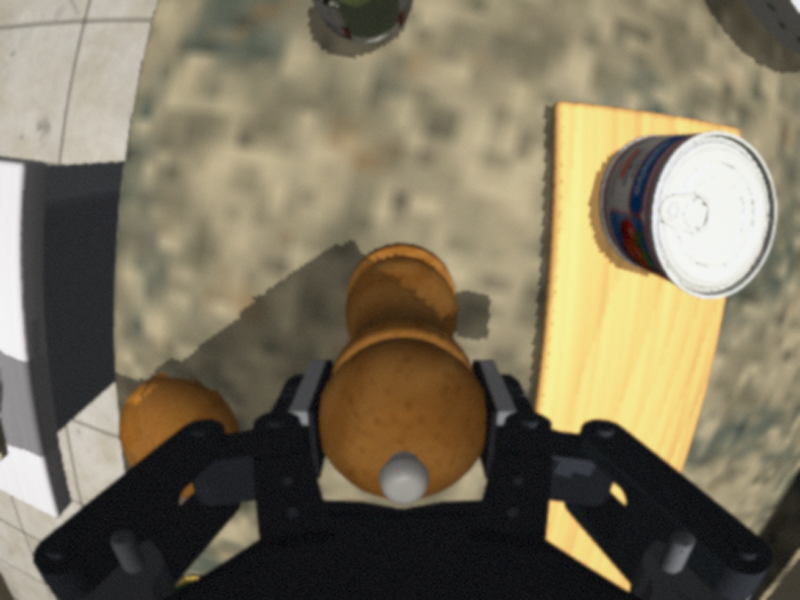

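W3 shows the mill head centred between the pads. Next I lift and carry it.

Request:
carry_out(deltas=[0,0,0,0,0,-0.01,1,0,0,0,0,0,-0.025,1,0,0,0,0,0,-0.025,1,0,0,0,0,0,0,1])

```text
clock: 6.5
eef_pos: [418.7, 123.8, 163.7]
tool_rot: [3.138, -0.0, 1.789]
force: [0.6, 0.4, -2.5]
width: 46.1
gripper_force: 62.0
```

```bash
python3 -c "
from h import *
s=ctrl.read_state();print(s['width'],s['force'].round(1))
to(583.5,25.5,162.8)"
```

```text
46.14514800249147 [ 0.6  0.4 -2.5]
tool d(mm): [-131.6  139.6    0.9] at [418.7 123.8 163.7] [ 3.138 -0.     1.789] t 6.5
```

Carrying weight about 2.5 N, so the mill is held.

Request:
carry_out(deltas=[0,0,0,-0.01,0.011,0,1,0,0,0,-0.022,0.023,0,1,0,0,0,-0.025,0.027,0,1,0,0,0,-0.025,0.027,0,1,0,0,0,-0.025,0.026,0,1,0,0,0,-0.015,0.015,0,1,0,0,0,-0.009,0.01,0,1,0,0,0,0,0,0,1,0,0,0,0,0,0,1])

```text
clock: 7.62
eef_pos: [580.8, 26.5, 161.9]
tool_rot: [-3.14, -0.001, 1.79]
force: [0.0, 0.6, -2.1]
width: 46.3
gripper_force: 62.1
```

```bash
python3 -c "
from h import *
to(583.5,25.5,120)"
```

```text
tool d(mm): [-1.6  2.4 41.9] at [580.8  26.5 161.9] [-3.14e+00 -1.00e-03  1.79e+00] t 7.62
```

Request:
carry_out(deltas=[0,0,0,-0.0015,0.0025,0.018,1,0,0,0,0,0,0.014,1,0,0,0,0,0,0.005,1,0,0,0,0,0,0.003,1,0,0,0,0,0,0.002,1,0,0,0,0,0,0,1])

```text
clock: 8.38
eef_pos: [584.7, 24.9, 120.5]
tool_rot: [3.141, 0.0, 1.789]
force: [0.1, -0.5, -2.4]
width: 45.9
gripper_force: 62.0
```

Request:
carry_out(deltas=[0,0,0,0,0,0.001,1,0,0,0,0,0,0.001,1,0,0,0,0,0,0,1])

```text
clock: 8.75
eef_pos: [584.8, 24.8, 118.9]
tool_rot: [3.141, 0.0, 1.789]
force: [-1.0, -0.4, 2.3]
width: 46.0
gripper_force: 62.4
```

Request:
carry_out(deltas=[0,0,0,0,0,0,0.2,0,0,0,0,0,0,-0.4,0,0,0,0,0,0,-1,0,0,0,0,0,0,-1,0,0,0,0,0,-0.02,-1,0,0,0,0,0,-0.05,-1,0,0,0,0,0,-0.05,-1,0,0,0,0,0,-0.04,-1,0,0,0,0,0,0,-1])

```text
clock: 9.88
eef_pos: [586.7, 25.5, 281.8]
tool_rot: [3.134, 0.001, 1.789]
force: [-0.4, -0.7, -0.2]
width: 85.1
gripper_force: 0.0
```

```bash
python3 -c "
from h import *
snap('w4')
to(397.5,-276.5,220)"
```

```text
tool d(mm): [-253.6 -248.6   59.6] at [585.3  25.  279.6] [3.139e+00 1.000e-03 1.789e+00] t 9.93
```

View pics/w4.png

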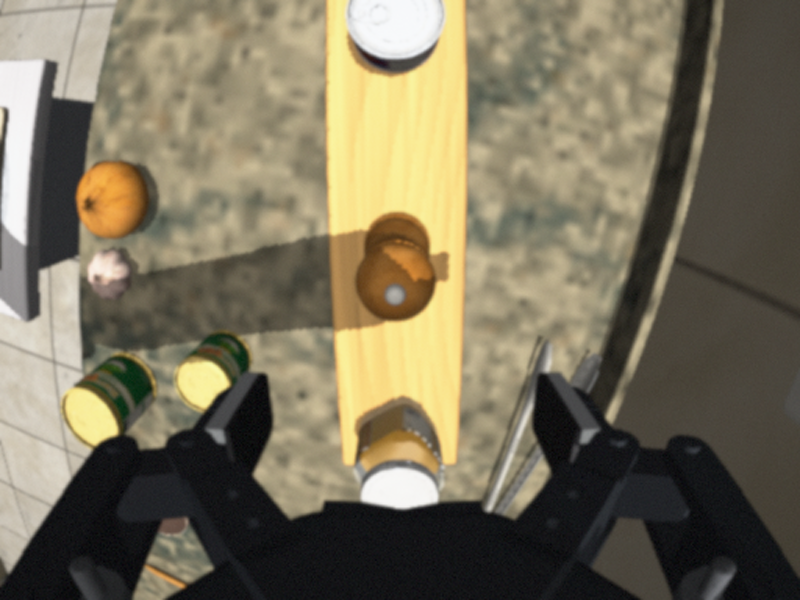

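W4 shows the mill standing upright on the board's centre line (knob at 395,296).

Request:
carry_out(deltas=[0,0,0,-0.015,-0.015,0,-1,0,0,0,-0.03,-0.03,0.005,-1,0,0,0,-0.035,-0.034,0.01,-1,0,0,0,-0.035,-0.034,0.01,-1,0,0,0,-0.035,-0.034,0.01,-1,0,0,0,-0.035,-0.034,0.01,-1,0,0,0,-0.035,-0.034,0.01,-1,0,0,0,-0.02,-0.02,0.005,-1,0,0,0,-0.0136,-0.0136,0,-1,0,0,0,0,0,0,-1])

```text
clock: 11.18
eef_pos: [393.8, -278.0, 217.0]
tool_rot: [-3.138, -0.002, 1.785]
force: [0.2, 0.3, -0.4]
width: 85.4
gripper_force: 0.0
```

```bash
python3 -c "
from h import *
print('knob',wz('w4',(395,296),176),'glass',wz('w4',(400,487),126),'large',wz('w4',(395,20),74))
snap('w5')
to(397.5,-276.5,56)"
```

```text
knob [583.6  24.8 176. ] glass [ 624.1 -146.7  126. ] large [543.3 204.6  74. ]
tool d(mm): [ -0.2   2.4 161.4] at [ 395.2 -276.8  217.4] [-3.140e+00 -2.000e-03  1.787e+00] t 11.22
```

View pics/w5.png

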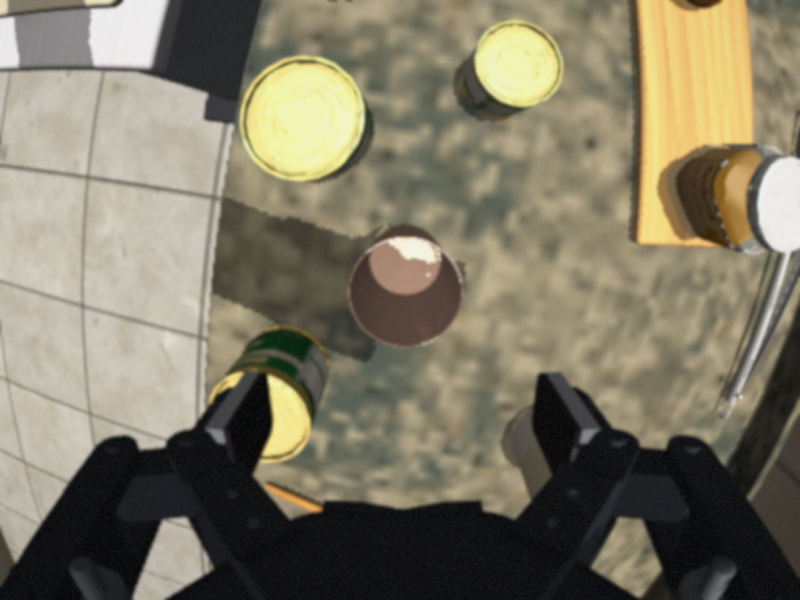

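W5 shows the tumbler rim centred at (405,286) and the small tin's top at (519,65), with a larger look-alike tin at (303,118) and another at (270,400).

```bash
python3 -c "
from h import *
print('tum',wz('w5',(405,286),102),wtri('w1',(313,402),'w5',(405,286)),'small',wz('w5',(519,65),72),wtri('w1',(302,213),'w5',(519,65)), 'big',wz('w5',(303,118),100), wz('w5',(270,405),100))
p=wz('w5',(405,286),102);to(p[0],p[1],56)"
```

```text
tum [ 394.4 -274.2  102. ] [ 395.7 -278.    94.2] small [ 435. -128.   72.] [ 435.9 -126.4   67. ] big [ 318.6 -192.   100. ] [ 325.1 -372.1  100. ]
tool d(mm): [  2.7  -0.2 161.4] at [ 395.2 -276.8  217.4] [-3.140e+00 -2.000e-03  1.787e+00] t 11.22
```

Request:
carry_out(deltas=[0,0,0,0.001,0,0.03,-1,0,0,0,0,0,0.04,-1,0,0,0,0,0,0.04,-1,0,0,0,0,0,0.03,-1,0,0,0,0,0,0.02,-1,0,0,0,0,0,0,-1,0,0,0,0,0,0,1,0,0,0,0,0,0,1,0,0,0,0,0,0,1,0,0,0,0,0,0,1,0,0,0,0,0,0,1])

```text
clock: 12.6
eef_pos: [397.2, -275.9, 59.5]
tool_rot: [3.14, 0.001, 1.789]
force: [-1.2, 0.6, 7.4]
width: 64.4
gripper_force: 65.8
```

Request:
carry_out(deltas=[0,0,0,0,0,-0.01,1,0,0,0,0,0,-0.03,1,0,0,0,0,0,-0.04,1,0,0,0,0,0,-0.04,1,0,0,0,0,0,-0.03,1,0,0,0,0,0,0,1])

```text
clock: 13.35
eef_pos: [397.9, -276.5, 210.8]
tool_rot: [3.138, 0.004, 1.789]
force: [1.0, -0.7, -1.4]
width: 64.2
gripper_force: 66.7
```

```bash
python3 -c "
from h import *
print(ctrl.read_state()['force'])
to(450,90,209.5);to(561.9,117.5,209.5,frm=(450,90,209.5))"
```

```text
[ 0.95684722 -0.68837527 -1.36732979]
tool d(mm): [346.5 130.1   1.3] at [ 397.9 -276.5  210.8] [3.138 0.004 1.789] t 13.35
tool d(mm): [  2.7 115.2  -0. ] at [450.   90.  209.5] [3.138 0.004 1.789] t 13.35
```

Request:
carry_out(deltas=[0,0,0,0.015,0.005,0,1,0,0,0,0.03,0.01,0,1,0,0,0,0.04,0.015,0,1,0,0,0,0.045,0.018,0,1,0,0,0,0.045,0.018,0,1,0,0,0,0.045,0.018,0,1,0,0,0,0.045,0.018,0,1,0,0,0,0.04,0.015,0,1,0,0,0,0.025,0.008,0,1,0,0,0,0.0165,0.005,0,1,0,0,0,0,0.01,0,1,0,0,0,0,0.02,0,1])

```text
clock: 14.85
eef_pos: [477.0, 96.8, 207.4]
tool_rot: [-3.139, 0.001, 1.79]
force: [0.7, 0.4, -2.1]
width: 64.2
gripper_force: 66.6
```

Request:
carry_out(deltas=[0,0,0,0.001,0.03,0,1,0,0,0,0.001,0.03,0,1,0,0,0,0.001,0.015,0,1,0,0,0,0,0.01,0,1,0,0,0,0,0,0,1,0,0,0,0,0,0,1])

```text
clock: 15.6
eef_pos: [559.2, 118.2, 208.0]
tool_rot: [-3.14, 0.0, 1.789]
force: [0.2, 0.5, -1.4]
width: 64.1
gripper_force: 66.6
```

```bash
python3 -c "
from h import *
print(ctrl.read_state()['force'])
to(561.9,117.5,76.5)"
```

```text
[ 0.2455141   0.48392318 -1.35517028]
tool d(mm): [ -1.3   2.5 131.5] at [559.2 118.2 208. ] [-3.14   0.     1.789] t 15.6
```

Request:
carry_out(deltas=[0,0,0,-0.0005,0.0015,0.02,1,0,0,0,0,0,0.04,1,0,0,0,0,0,0.04,1,0,0,0,0,0,0.02,1,0,0,0,0,0,0.008,1,0,0,0,0,0,0.003,1,0,0,0,0,0,0,1])

```text
clock: 16.48
eef_pos: [562.2, 118.6, 78.1]
tool_rot: [3.14, 0.0, 1.789]
force: [-0.1, -0.3, -1.8]
width: 64.6
gripper_force: 66.6
```

Request:
carry_out(deltas=[0,0,0,-0.001,0,0.0015,1,0,0,0,0,0,0.001,1,0,0,0,0,0,0,1])

```text
clock: 16.85
eef_pos: [562.3, 117.6, 75.6]
tool_rot: [3.141, 0.0, 1.789]
force: [-1.0, -2.0, 4.9]
width: 64.3
gripper_force: 67.0
```

Request:
carry_out(deltas=[0,0,0,0,0,0,-0.7,0,0,0,0,0,0,-1,0,0,0,0,0,0,-1,0,0,0,0,0,0,-1,0,0,0,0,0,-0.02,-1,0,0,0,0,0,-0.04,-1,0,0,0,0,0,-0.05,-1,0,0,0,0,0,-0.05,-1,0,0,0,0,0,-0.03,-1,0,0,0,0,0,0,-1])

```text
clock: 18.1
eef_pos: [563.3, 118.1, 267.4]
tool_rot: [3.136, 0.0, 1.789]
force: [0.5, 0.9, 1.0]
width: 85.4
gripper_force: 0.0
```

```bash
python3 -c "
from h import *
to(366,270,240)"
```

```text
tool d(mm): [ 191.  -159.7   27.4] at [563.3 118.1 267.4] [3.136 0.    1.789] t 18.1
```

Request:
carry_out(deltas=[0,0,0,0.015,-0.012,0,-1,0,0,0,0.03,-0.025,0.005,-1,0,0,0,0.04,-0.033,0.01,-1,0,0,0,0.04,-0.034,0.01,-1,0,0,0,0.035,-0.03,0,-1,0,0,0,0.02,-0.017,0,-1,0,0,0,0.011,-0.009,0,-1,0,0,0,0,0,0,-1,0,0,0,0,0,0,-1])

```text
clock: 19.23
eef_pos: [364.9, 268.5, 239.5]
tool_rot: [-3.141, 0.001, 1.788]
force: [-0.8, 0.8, -0.3]
width: 85.6
gripper_force: 0.0
```

```bash
python3 -c "
from h import *
snap('w6')
to(365.3,272.2,60)"
```

```text
tool d(mm): [  3.6   1.  179.5] at [365.1 268.4 239.5] [-3.141e+00  1.000e-03  1.787e+00] t 19.27
```

View pics/w6.png

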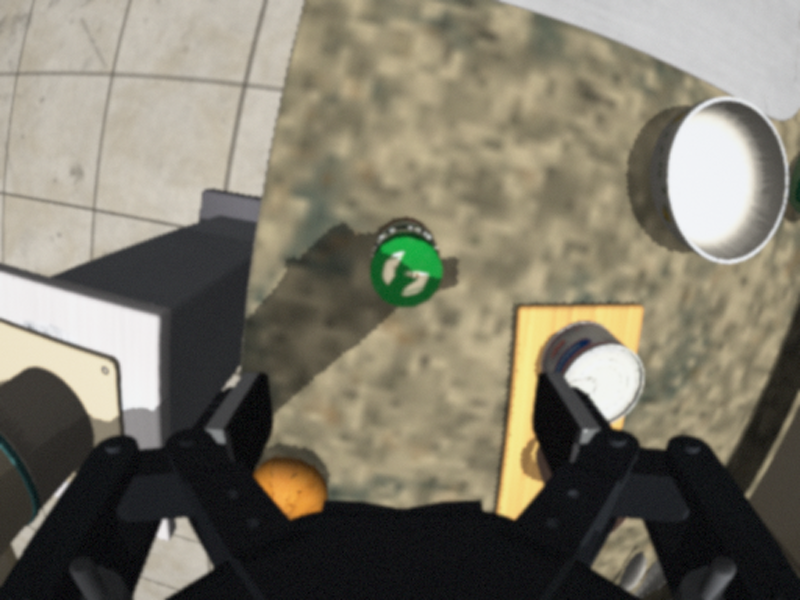

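W6 shows the spice jar's green cap centred at (407,271).

```bash
python3 -c "
from h import *
p=wz('w6',(407,271),104);print(p);to(p[0],p[1],47)"
```

```text
[366.3 276.3 104. ]
tool d(mm): [  7.4   2.8 192.5] at [365.1 268.4 239.5] [-3.141e+00  1.000e-03  1.787e+00] t 19.27
```

Request:
carry_out(deltas=[0,0,0,0.0055,0.001,0.03,-1,0,0,0,0,0,0.045,-1,0,0,0,0,0,0.045,-1,0,0,0,0,0,0.04,-1,0,0,0,0,0,0.022,-1,0,0,0,0,0,0.01,-1,0,0,0,0,0,0,-1,0,0,0,0,0,0,1,0,0,0,0,0,0,1,0,0,0,0,0,0,1,0,0,0,0,0,0,1,0,0,0,0,0,0,1])

```text
clock: 20.78
eef_pos: [364.8, 275.4, 49.0]
tool_rot: [3.139, -0.001, 1.789]
force: [0.4, -0.8, 7.7]
width: 44.1
gripper_force: 58.9
```

Request:
carry_out(deltas=[0,0,0,0,0,0,1,0,0,0,0,0,0,1])

```text
clock: 21.02
eef_pos: [364.8, 275.4, 49.0]
tool_rot: [3.139, -0.001, 1.789]
force: [0.5, -1.5, 7.5]
width: 44.4
gripper_force: 58.9
```

Request:
carry_out(deltas=[0,0,0,0,0,-0.01,1,0,0,0,0,0,-0.03,1,0,0,0,0,0,-0.04,1,0,0,0,0,0,-0.04,1,0,0,0,0,0,-0.03,1,0,0,0,0,0,0,1])

```text
clock: 21.78
eef_pos: [365.1, 275.6, 200.1]
tool_rot: [3.137, -0.002, 1.789]
force: [0.3, 0.1, -2.5]
width: 44.1
gripper_force: 60.7
```

```bash
python3 -c "
from h import *
print(ctrl.read_state()['force'])
to(450,-103,199);to(604.7,-67.7,199,frm=(450,-103,199))"
```

```text
[ 0.31287261  0.0558924  -2.49333934]
tool d(mm): [-388.     1.1    1.1] at [365.1 275.6 200.1] [ 3.137e+00 -2.000e-03  1.789e+00] t 21.77
tool d(mm): [  1.  158.7  -0. ] at [ 450 -103  199] [ 3.137e+00 -2.000e-03  1.789e+00] t 21.77
```

Request:
carry_out(deltas=[0,0,0,-0.015,0.005,0,1,0,0,0,-0.03,0.01,0,1,0,0,0,-0.04,0.01,0,1,0,0,0,-0.045,0.01,0,1,0,0,0,-0.045,0,0,1,0,0,0,-0.045,0,0,1,0,0,0,-0.045,0,0,1,0,0,0,-0.045,0.005,0,1,0,0,0,-0.04,0.01,0,1,0,0,0,-0.022,0.015,0,1,0,0,0,-0.015,0.02,0,1,0,0,0,0,0.025,0,1])

```text
clock: 23.28
eef_pos: [554.1, -82.7, 195.6]
tool_rot: [-3.137, 0.0, 1.785]
force: [0.6, 0.3, -1.8]
width: 43.9
gripper_force: 60.6
```

Request:
carry_out(deltas=[0,0,0,0,0.025,0,1,0,0,0,0,0.015,0,1,0,0,0,0,0.007,0,1,0,0,0,0,0,0,1,0,0,0,0,0,0,1])

```text
clock: 23.9
eef_pos: [600.1, -69.5, 197.3]
tool_rot: [-3.14, 0.0, 1.789]
force: [0.0, -0.9, -1.9]
width: 44.4
gripper_force: 60.6
```

```bash
python3 -c "
from h import *
print(ctrl.read_state()['force'])
to(604.7,-67.7,66)"
```

```text
[ 0.0181711  -0.93020893 -1.92228996]
tool d(mm): [  0.7   4.8 131.3] at [600.1 -69.5 197.3] [-3.14   0.     1.789] t 23.9
```

Request:
carry_out(deltas=[0,0,0,0.001,0.0035,0.02,1,0,0,0,0,0,0.04,1,0,0,0,0,0,0.04,1,0,0,0,0,0,0.018,1,0,0,0,0,0,0.008,1,0,0,0,0,0,0.003,1,0,0,0,0,0,0,1])

```text
clock: 24.78
eef_pos: [605.2, -67.1, 69.8]
tool_rot: [3.14, 0.001, 1.789]
force: [-0.1, -0.6, -1.5]
width: 44.2
gripper_force: 60.6
```

Request:
carry_out(deltas=[0,0,0,0,0,0.0025,1,0,0,0,0,0,0.001,1,0,0,0,0,0,0.001,1,0,0,0,0,0,0,1])

```text
clock: 25.28
eef_pos: [604.7, -67.2, 65.0]
tool_rot: [3.141, 0.001, 1.789]
force: [-1.3, -0.5, 4.4]
width: 44.1
gripper_force: 61.0
```

Contact. Next I release and rise.

Request:
carry_out(deltas=[0,0,0,0,0,0,0,0,0,0,0,0,0,-0.5,0,0,0,0,0,0,-1,0,0,0,0,0,0,-1,0,0,0,0,0,0,-1,0,0,0,0,0,-0.02,-1,0,0,0,0,0,-0.05,-1,0,0,0,0,0,-0.05,-1,0,0,0,0,0,-0.04,-1,0,0,0,0,0,0,-1])

```text
clock: 26.52
eef_pos: [606.9, -66.7, 229.5]
tool_rot: [3.133, 0.002, 1.789]
force: [-0.0, 0.3, -0.3]
width: 85.2
gripper_force: 0.0
```

```bash
python3 -c "
from h import *
to(435.5,-127,200)"
```

```text
tool d(mm): [ -21.7 -180.4   29.5] at [606.9 -66.7 229.5] [3.133e+00 2.000e-03 1.789e+00] t 26.52
```

Request:
carry_out(deltas=[0,0,0,0,-0.015,0,-1,0,0,0,-0.004,-0.03,0,-1,0,0,0,-0.005,-0.035,0.01,-1,0,0,0,-0.005,-0.035,0.01,-1,0,0,0,-0.004,-0.03,0.01,-1,0,0,0,-0.002,-0.02,0,-1,0,0,0,-0.002,-0.013,0,-1,0,0,0,0,0,0,-1,0,0,0,0,0,0,-1])

```text
clock: 27.65
eef_pos: [436.5, -126.9, 194.6]
tool_rot: [3.14, 0.0, 1.79]
force: [0.0, -0.3, -0.1]
width: 85.3
gripper_force: 0.0
```

```bash
python3 -c "
from h import *
snap('w7')
to(435.5,-127,40)"
```

```text
tool d(mm): [  0.   -1.  154.5] at [ 436.5 -126.8  194.5] [3.14 0.   1.79] t 27.7
```

View pics/w7.png

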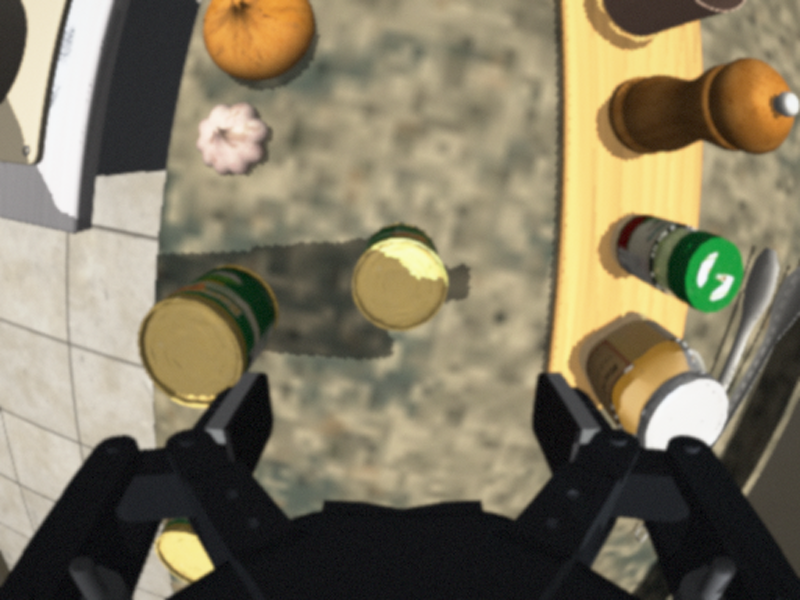

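W7 shows the small tin's top centred at (400,283), with the spice jar, mill and tumbler all upright on the board.

```bash
python3 -c "
from h import *
p=wz('w7',(400,283),72);print(p,wz('w7',(706,273),120),wz('w7',(786,104),176));to(p[0],p[1],32)"
```

```text
[ 434.9 -124.    72. ] [598.2 -67.8 120. ] [577.1  20.8 176. ]
tool d(mm): [  3.1  -1.  162.5] at [ 436.5 -126.8  194.5] [3.14 0.   1.79] t 27.7
```

Request:
carry_out(deltas=[0,0,0,0.001,-0.0025,0.03,-1,0,0,0,0,0,0.04,-1,0,0,0,0,0,0.04,-1,0,0,0,0,0,0.03,-1,0,0,0,0,0,0.017,-1,0,0,0,0,0,0.005,-1,0,0,0,0,0,0,-1,0,0,0,0,0,0,1,0,0,0,0,0,0,1,0,0,0,0,0,0,1,0,0,0,0,0,0,1,0,0,0,0,0,0,1])

```text
clock: 29.2
eef_pos: [433.7, -126.9, 33.4]
tool_rot: [3.139, 0.001, 1.789]
force: [-0.8, 0.3, 5.9]
width: 56.3
gripper_force: 62.9
```

Request:
carry_out(deltas=[0,0,0,0,0,0,1,0,0,0,0,0,-0.01,1,0,0,0,0,0,-0.03,1,0,0,0,0,0,-0.04,1,0,0,0,0,0,-0.04,1,0,0,0,0,0,-0.04,1,0,0,0,0,0,-0.03,1,0,0,0,0,0,0,1])

```text
clock: 30.2
eef_pos: [433.7, -127.2, 224.6]
tool_rot: [3.138, 0.003, 1.788]
force: [-0.2, 0.6, -1.8]
width: 56.1
gripper_force: 64.4
```

```bash
python3 -c "
from h import *
print(ctrl.read_state()['force'])
to(450,200,222);to(540.8,208.8,222,frm=(450,200,222))"
```

```text
[-0.20284895  0.5912077  -1.80005358]
tool d(mm): [315.9  86.6   2.6] at [ 433.7 -127.2  224.6] [3.138e+00 3.000e-03 1.788e+00] t 30.2
tool d(mm): [-11.   90.6  -0. ] at [450 200 222] [3.138e+00 3.000e-03 1.788e+00] t 30.2
```

Request:
carry_out(deltas=[0,0,0,0.015,0.005,0,1,0,0,0,0.03,0.01,0,1,0,0,0,0.04,0.011,0,1,0,0,0,0.045,0.012,0,1,0,0,0,0.045,0.012,0,1,0,0,0,0.04,0.011,0,1,0,0,0,0.03,0.01,0,1,0,0,0,0.02,0.005,0,1,0,0,0,0,0,0,1,0,0,0,0,0,0,1])

```text
clock: 31.45
eef_pos: [448.5, 147.7, 221.4]
tool_rot: [-3.139, 0.001, 1.789]
force: [-0.8, 0.1, -2.0]
width: 56.3
gripper_force: 64.4
```

```bash
python3 -c "
from h import *
snap('w8')
to(540.8,208.8,222)"
```

```text
tool d(mm): [ 40.2 103.1  -0.4] at [448.8 147.3 221.6] [-3.140e+00  1.000e-03  1.788e+00] t 31.5
```

View pics/w8.png

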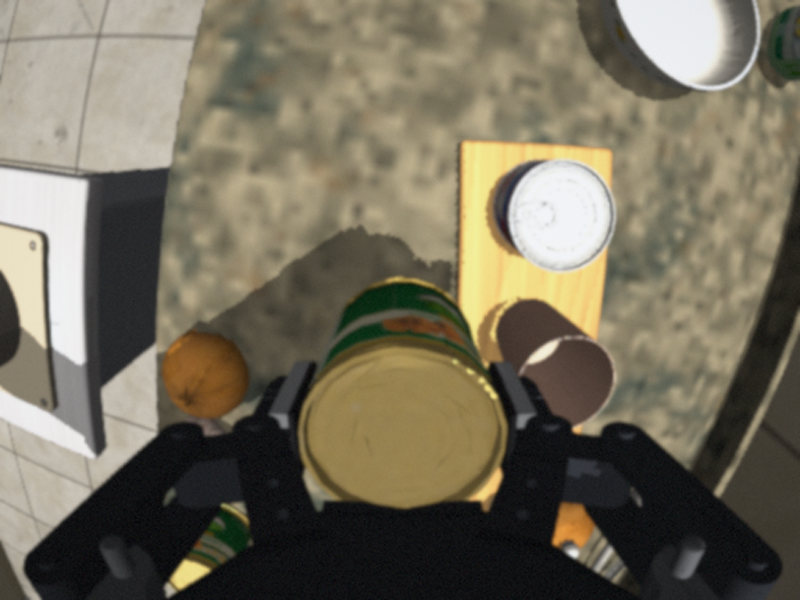

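W8 shows the held small tin's top centred at (403,421) and the large tin's top at (561,215).

```bash
python3 -c "
from h import *
print('large',wz('w8',(561,215),74),'held',wz('w8',(403,421),260.2),'tumb',wz('w8',(568,380),118))"
```

```text
large [539.4 211.4  74. ] held [447.  156.3 260.2] tumb [559.4 117.9 118. ]
```

```bash
python3 -c "
from h import *
a,b=wz('w8',(402,338),260.2),wz('w8',(404,508),260.2);print(a,b,(a+b)/2,np.linalg.norm(a-b))
a,b=wz('w8',(300,428),260.2),wz('w8',(507,428),260.2);print(a,b,(a+b)/2,np.linalg.norm(a-b))
for p,q in (((561,160),(561,271)),((507,214),(614,215))):
  a,b=wz('w8',p,74),wz('w8',q,74);print(a,b,(a+b)/2,np.linalg.norm(a-b))
"
```

```text
[441.8 178.9 260.2] [454.  126.5 260.2] [447.9 152.7 260.2] 53.80148696829856
[421.  147.6 260.2] [474.6 159.5 260.2] [447.8  153.55 260.2 ] 54.90509994526922
[530.1 245.9  74. ] [550.1 175.6  74. ] [540.1  210.75  74.  ] 73.08960254372712
[503.9 203.   74. ] [576.7 221.5  74. ] [540.3  212.25  74.  ] 75.1138469258499
```

```bash
python3 -c "
from h import *
to(540.6,207.8,221.6)"
```

```text
tool d(mm): [ 39.2 102.7  -0. ] at [448.8 147.3 221.6] [-3.140e+00  1.000e-03  1.788e+00] t 31.5
```

Request:
carry_out(deltas=[0,0,0,0.005,0.01,0,1,0,0,0,0.009,0.025,0,1,0,0,0,0.01,0.03,0,1,0,0,0,0.009,0.022,0,1,0,0,0,0.006,0.015,0,1,0,0,0,0,0,0,1,0,0,0,0,0,0.03,1,0,0,0,0,0,0.03,1,0,0,0,0,0,0.02,1,0,0,0,0,0,0.01,1,0,0,0,0,0,0,1,0,0,0,0,0,0,1])

```text
clock: 33.0
eef_pos: [541.2, 208.8, 133.2]
tool_rot: [3.14, -0.0, 1.789]
force: [-0.3, 0.1, -1.7]
width: 56.1
gripper_force: 64.5
```

```bash
python3 -c "
from h import *
to(540.6,207.8,107.4)"
```

```text
tool d(mm): [-0.9 -0.8 25.8] at [541.2 208.8 133.2] [ 3.14  -0.     1.789] t 33.0
```

Request:
carry_out(deltas=[0,0,0,-0.001,-0.0005,0.012,1,0,0,0,0,0,0.008,1,0,0,0,0,0,0.003,1,0,0,0,0,0,0,1])

```text
clock: 33.5
eef_pos: [540.2, 207.5, 109.0]
tool_rot: [-3.141, 0.0, 1.789]
force: [-0.6, -0.1, -2.7]
width: 56.3
gripper_force: 64.5
```

```bash
python3 - <<'E'
from h import *
s=ctrl.get_image("scene")[:,:,::-1][170:245,150:250]
cv2.imwrite("pics/s9.png",cv2.resize(s,None,fx=7,fy=7,interpolation=cv2.INTER_CUBIC))
st=ctrl.read_state();print(st["eef_pos"],st["force"])
E
```

```text
[540.37949139 207.62898529 109.24598231] [-0.43706538 -0.34489391 -1.1914502 ]
```

View pics/s9.png

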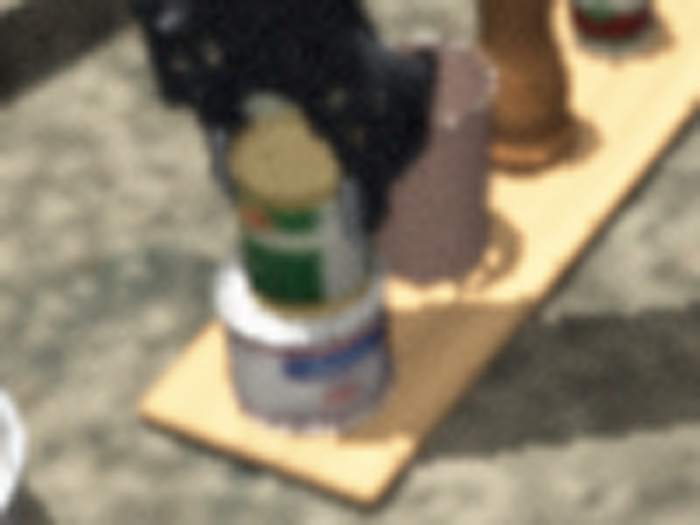

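```bash
python3 - <<'E'
from h import *
c=C["scene"]; t=np.linspace(0,2*np.pi,200)
def ext(x,y,z,r):
    X=np.c_[x+r*np.cos(t),y+r*np.sin(t),0*t+z]@c["R"].T+c["t"]; p=X@c["mtx"].T; p=p[:,:2]/p[:,2:]
    p=(p-[150,170]+.5)*7-.5
    return p.min(0).round(),p.max(0).round(),p.mean(0).round()
print("large rim",ext(540.7,209,74,37.5)); print("large foot",ext(540.7,209,16,37.5))
for y in(207.6,211): print("small foot",y,ext(540.4,y,75.8,28.5),"top",ext(540.4,y,147.8,28.5))
E
```

```text
large rim (array([219., 230.]), array([391., 344.]), array([305., 286.]))
large foot (array([232., 325.]), array([399., 440.]), array([315., 382.]))
small foot 207.6 (array([242., 239.]), array([373., 325.]), array([308., 281.])) top (array([226., 112.]), array([362., 198.]), array([294., 155.]))
small foot 211 (array([237., 242.]), array([368., 329.]), array([302., 285.])) top (array([221., 116.]), array([356., 202.]), array([288., 158.]))
```

S9 shows the small tin hovering centred over the large tin, and the projected outlines agree to a few mm. Next I lower it.

Request:
carry_out(deltas=[0,0,0,0,0,0.0015,1,0,0,0,0,0,0.001,1,0,0,0,0,0,0,1])

```text
clock: 33.92
eef_pos: [540.5, 207.6, 107.4]
tool_rot: [3.141, 0.0, 1.789]
force: [-1.0, -0.3, 3.7]
width: 56.0
gripper_force: 65.1
```

Contact at the expected height. Next I release and rise.

Request:
carry_out(deltas=[0,0,0,0,0,0,-0.3,0,0,0,0,0,0,-0.7,0,0,0,0,0,0,-1,0,0,0,0,0,0,-1,0,0,0,0,0,0,-1,0,0,0,0,0,-0.02,-1,0,0,0,0,0,-0.04,-1,0,0,0,0,0,-0.05,-1,0,0,0,0,0,-0.04,-1,0,0,0,-0.02,-0.03,0,-1,0,0,0,-0.04,-0.05,0,-1,0,0,0,-0.04,-0.04,0,-1])

```text
clock: 35.42
eef_pos: [444.3, 83.9, 256.7]
tool_rot: [-3.141, 0.001, 1.79]
force: [1.3, -0.7, -0.1]
width: 85.4
gripper_force: 0.0
```

Request:
carry_out(deltas=[0,0,0,-0.04,-0.02,0,-1,0,0,0,-0.04,0,0,-1,0,0,0,-0.04,0,0,-1,0,0,0,-0.03,0,0,-1,0,0,0,0,0,0,-1,0,0,0,0,0,0,-1])

```text
clock: 36.17
eef_pos: [458.6, -64.9, 256.8]
tool_rot: [3.142, -0.001, 1.79]
force: [-0.0, 0.5, -0.2]
width: 85.1
gripper_force: 0.0
```

```bash
python3 - <<'E'
from h import *
s=ctrl.get_image("scene")[:,:,::-1][110:280,165:380]
t=ctrl.get_image("top")[:,:,::-1][125:255,170:390]
s=cv2.resize(s,(430,340),interpolation=cv2.INTER_CUBIC);t=cv2.resize(t[:75,:160],(800,375)[:2] and (533,250),interpolation=cv2.INTER_CUBIC)
o=np.zeros((590,533,3),np.uint8);o[:340,:430]=s;o[340:]=t
cv2.imwrite("pics/f.png",o)
E
```

```text
(no output)
```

View pics/f.png

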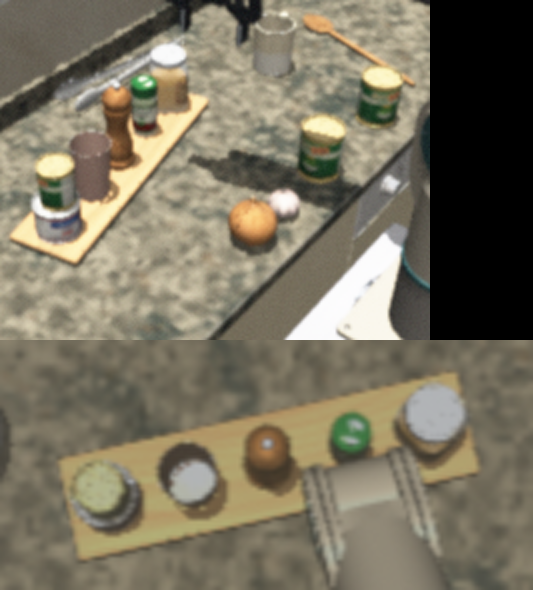

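The final picture shows everything upright and in a straight row. I'll check the stack's centring and the row spacing numerically from the top view.

```bash
python3 - <<'E'
from h import *
def f(u,v,z):
    k=160/533; q=((u+.5)*k,(v-340+.5)*75/250)  # crop px
    p=(np.array(q)*3.5-.5); return onz("top",p,z).round(1)
print("small",f(100,488,146),"large",f(105,494,74),"tum",f(189,473,118),"mill",f(267,444,176),"spice",f(351,433,122),"glass",f(434,412,126))
E
```

```text
small [538.9 204.1 146. ] large [541.8 208.   74. ] tum [559.8 110.1 118. ] mill [582.9  23.  176. ] spice [604.5 -68.1 122. ] glass [ 627.6 -159.1  126. ]
```

```bash
python3 - <<'E'
from h import *
def onf(p,z):
    c=C["top"]; d=c["R"].T@np.linalg.inv(c["mtx"])@np.r_[p,1]; o=-c["R"].T@c["t"]; return (o+d*(z-o[2])/d[2]).round(1)
def cen(im,box,fn,z):
    x0,y0,x1,y1=box; h=cv2.cvtColor(im[y0:y1,x0:x1],cv2.COLOR_BGR2HSV); m=fn(h).astype(np.uint8)
    n,l,s,c=cv2.connectedComponentsWithStats(m); i=1+np.argmax(s[1:,4]); return onf(c[i]+[x0,y0],z),s[i].tolist()
yel=lambda h:(h[...,0]>24)&(h[...,0]<40)&(h[...,1]>75)&(h[...,2]>110)
wht=lambda h:(h[...,1]<60)&(h[...,2]>110)
a=cv2.imread("pics/top0.png"); b=np.ascontiguousarray(ctrl.get_image("top")[:,:,::-1]); cv2.imwrite("pics/topf.png",b)
print("small before",cen(a,(278,190,304,212),yel,72)); print("large before",cen(a,(188,158,216,186),wht,74))
print("small now",cen(b,(185,150,216,186),yel,146))
d=cv2.absdiff(a,b).sum(2); g=b[155:180,212:240].max(2)
np.set_printoptions(linewidth=200); print(g[::1,::1])
E
```

```text
small before (array([ 458.9, -120.5,   72. ]), [8, 3, 6, 2, 6])
large before (array([542.2, 210. ,  74. ]), [3, 3, 20, 20, 315])
small now (array([484.6, 169. , 146. ]), [14, 32, 17, 4, 40])
[[157 168 171 172 175 177 177 177 177 176 171 163 148 153 160 148 154 168 174 177 177 177 177 177 177 177 177 177]
 [175 176 177 177 177 177 177 177 173 165 139 103  84  85  87  83  96 128 155 165 173 176 177 177 177 177 176 177]
 [177 177 177 177 177 177 176 170 151 115  85  73  71  71  71  71  73  81  96 114 152 172 177 177 177 177 177 177]
 [177 177 177 177 177 176 171 142 102  77  71  71  71  70  71  71  71  72  73  82 123 157 173 177 177 178 177 177]
 [177 177 177 178 177 172 152 110  76  71  71  70  71  71  72  72  73  73  72  73  85 124 162 176 178 177 177 177]
 [178 177 177 177 176 160 117  77  69  70  70  71  73  76  82  90  93  90  80  74  77 108 153 174 177 178 177 177]
 [178 177 177 177 175 153 107  73  69  69  71  76  93 102 115 137 147 141 119  98  84  86 133 167 177 178 177 177]
 [177 176 177 177 170 132  85  70  69  70  80  99 140 147 143 161 176 177 173 157 121  90 114 158 175 17
[... 1266 characters left out ...]
 160 176]
 [ 98 153 175 178 178 178 178 178 178 175 152 137 123 106  92  82  76  77  92  97 106 113 115 115 121 154 174 177]
 [106 155 176 177 177 178 178 178 178 177 172 154 152 143 118  98  93 103 137 133 117 115 115 115 128 160 176 177]
 [107 155 175 177 177 177 177 177 177 177 178 173 151 126 114 111 110 112 116 114 110 111 113 126 156 174 177 178]
 [111 155 175 177 177 178 178 177 177 177 178 177 172 147 120 111 111 111 111 112 113 123 133 157 174 177 177 178]
 [123 159 176 178 178 177 177 177 177 177 177 177 177 172 148 130 128 129 129 131 135 158 172 176 177 178 178 178]
 [152 173 177 177 178 178 178 177 177 178 178 177 177 177 174 173 173 172 173 173 173 176 177 178 178 177 177 177]]
```

```bash
python3 - <<'E'
from h import *
t=np.linspace(0,2*np.pi,400)
def ext(n,x,y,z,r):
    c=C[n];X=np.c_[x+r*np.cos(t),y+r*np.sin(t),0*t+z]@c["R"].T+c["t"]; p=X@c["mtx"].T; p=p[:,:2]/p[:,2:]
    return np.r_[p.min(0),p.max(0)].round(1).tolist()
for y in(112,117.5): print(y,[ext(n,561.9,y,z,r) for n in("top","scene") for z,r in((118,33.5),(16,28))])
print("mill head",ext("top",583.3,24.9,149,25)); print("spice",ext("top",604.7,-67.7,122,22)); print("small top",ext("top",540.7,209,146,28.5),"large",ext("top",540.7,209,74,37.5))
a=cv2.imread("pics/topf.png")
h=cv2.cvtColor(a,cv2.COLOR_BGR2HSV)
for nm,box in(("mill",(235,150,265,182)),("spice",(262,145,290,172)),("tin",(184,155,216,188))):
    x0,y0,x1,y1=box;print(nm); r=(y0+y1)//2; print("H",h[r,x0:x1,0].tolist());print("S",h[r,x0:x1,1].tolist());print("V",h[r,x0:x1,2].tolist())
s=ctrl.get_image("scene")
print("scene row foot",[ (u,s[205,u].tolist()) for u in range(200,225)]); print("row mid",[ (u,s[190,u].tolist()) for u in range(196,226)])
E
```

```text
112 [[216.7, 154.9, 235.0, 173.0], [220.6, 160.7, 235.0, 175.0], [198.7, 175.1, 219.9, 188.1], [202.7, 200.2, 219.6, 211.3]]
117.5 [[215.2, 154.9, 233.5, 173.0], [219.2, 160.7, 233.6, 174.9], [197.5, 175.9, 218.8, 189.0], [201.5, 201.0, 218.5, 212.2]]
mill head [242.5, 150.1, 256.4, 163.8]
spice [268.9, 146.6, 280.9, 158.4]
small top [190.4, 160.7, 206.2, 176.4] large [190.9, 161.3, 210.9, 181.1]
mill
H [17, 19, 23, 23, 23, 23, 23, 23, 22, 19, 16, 16, 17, 17, 16, 16, 17, 16, 17, 17, 17, 17, 17, 17, 18, 19, 21, 20, 20, 20]
S [70, 101, 97, 95, 95, 96, 97, 97, 99, 108, 119, 115, 106, 100, 98, 96, 98, 99, 101, 99, 96, 101, 103, 104, 101, 83, 55, 48, 46, 47]
V [121, 126, 153, 172, 177, 178, 178, 176, 160, 132, 103, 82, 72, 69, 68, 69, 70, 72, 71, 72, 74, 86, 102, 110, 119, 114, 121, 134, 134, 109]
spice
H [23, 23, 22, 22, 21, 21, 21, 22, 26, 32, 41, 49, 56, 57, 56, 53, 45, 28, 19, 18, 18, 18, 19, 19, 19, 20, 21, 21]
S [96, 97, 97, 98, 99, 101, 99, 88, 57, 52, 61, 76, 91, 95, 89, 84, 67, 54, 84, 98, 107, 106, 105, 101, 79, 53, 46, 44]
V [178, 177, 178, 177, 177, 175, 147, 99, 67, 64, 67, 7
[... 1056 characters left out ...]
, [211, 171, 121])]
row mid [(196, [252, 245, 199]), (197, [250, 241, 192]), (198, [250, 241, 190]), (199, [245, 233, 176]), (200, [217, 194, 140]), (201, [175, 156, 115]), (202, [128, 108, 88]), (203, [111, 91, 80]), (204, [109, 89, 80]), (205, [115, 97, 87]), (206, [116, 95, 84]), (207, [120, 96, 86]), (208, [122, 101, 91]), (209, [121, 98, 89]), (210, [121, 99, 87]), (211, [117, 97, 87]), (212, [121, 95, 89]), (213, [115, 94, 84]), (214, [110, 88, 81]), (215, [114, 91, 85]), (216, [106, 86, 77]), (217, [106, 87, 78]), (218, [97, 79, 71]), (219, [95, 75, 60]), (220, [112, 83, 57]), (221, [129, 91, 58]), (222, [115, 80, 49]), (223, [115, 80, 50]), (224, [109, 72, 45]), (225, [110, 75, 47])]
```

I can't view any more pictures. Top-view pixel values hint that the tumbler may sit about 4 mm off, so I'll check it with the wrist camera directly above, using code only.

Request:
carry_out(deltas=[0,0,0,0,0,-0.03,-1,0,0,0,0.02,0.02,-0.015,-1,0,0,0,0.03,0.03,0,-1,0,0,0,0.035,0.03,0,-1,0,0,0,0.035,0.03,0,-1,0,0,0,0.025,0.02,0,-1,0,0,0,0.01,0.01,0,-1,0,0,0,0,0,0,-1,0,0,0,0,0,0,-1])

```text
clock: 37.5
eef_pos: [561.5, 114.2, 301.7]
tool_rot: [-3.141, 0.001, 1.788]
force: [0.0, 0.5, -0.5]
width: 85.4
gripper_force: 0.0
```

```bash
python3 - <<'E'
from h import *
snap("w9"); print(ctrl.read_state()["eef_pos"])
im=cv2.imread("pics/w9.png"); c=np.load("pics/w9.npz")
def proj(X):
    v=c["R"]@X+c["t"]; th=np.arctan2(np.hypot(v[0],v[1]),v[2]); d=v[:2]/np.hypot(*v[:2]); q=c["mtx"][:2,2]+c["mtx"][0,0]*th*d; return (q+.5)/.64-.5
# radial edge rays around tumbler rim: strongest gradient near r=33.5 at z=118
def fit(x,y,z,r,lab):
    g=cv2.GaussianBlur(im,(0,0),1.5).astype(float); P=[]
    for a in np.arange(0,2*np.pi,np.pi/36):
        rr=np.arange(r-9,r+10,.5); s=np.array([[*proj(np.array([x+q*np.cos(a),y+q*np.sin(a),z]))] for q in rr],np.float32)
        v=cv2.remap(g.astype(np.float32),s[:,0][None],s[:,1][None],cv2.INTER_LINEAR)[0]
        e=np.abs(np.diff(v,axis=0)).sum(1); k=e.argmax()
        if e[k]>12: P.append([x+(rr[k]+.25)*np.cos(a),y+(rr[k]+.25)*np.sin(a)])
    P=np.array(P)
    from scipy.optimize import least_squares
    f=least_squares(lambda p:np.hypot(P[:,0]-p[0],P[:,1]-p[1])-p[2],[x,y,r],loss="soft_l1",f_scale=1.)
    print(lab,f.x.round(1),len(P),"rms",np.abs(f.fun).mean().round(2))
for y in(112,117.5): fit(561.9,y,118,33.5,"tumbler")
fit(540.7,209,146,28.5,"small"); fit(540.7,209,74,37.5,"large"); fit(583.3,24.9,149,25,"mill"); fit(583.3,24.9,176,6,"knob")
fit(604.7,-67.7,122,22,"spice");fit(625.8,-159,126,35,"glass")
E
```

```text
[561.56706313 114.14466137 301.77379791]
tumbler [560.5 113.9  32.4] 72 rms 1.69
tumbler [560.4 113.9  32.4] 72 rms 1.71
small [541.3 205.8  29.6] 67 rms 2.44
large [540.2 211.6  36.5] 66 rms 3.12
mill [582.1  28.8  26.1] 72 rms 2.41
knob [582.6  25.3   5.4] 72 rms 0.32
spice [607.7 -62.3  18.1] 72 rms 2.97Traceback (most recent call last):
  File "<stdin>", line 20, in <module>
  File "<stdin>", line 16, in fit
    return func(*args, **kwargs)
    vector_fun = VectorFunction(
        fun_wrapped,
    ...<6 lines>...
        workers=workers
    )
    self._update_fun()
    ~~~~~~~~~~~~~~~~^^
    self.f = self.fun_wrapped(xp_copy(self.x))
             ~~~~~~~~~~~~~~~~^^^^^^^^^^^^^^^^^
    return np.atleast_1d(self.fun(x))
                         ~~~~~~~~^^^
    return self.f(x, *self.args, **self.kwargs)
           ~~~~~~^^^^^^^^^^^^^^^^^^^^^^^^^^^^^^
  File "<stdin>", line 16, in <lambda>
IndexError: too many indices for array: array is 1-dimensional, but 2 were indexed
```

Request:
carry_out(deltas=[0,0,0,0.02,0,-0.01,-1,0,0,0,0.035,0,-0.01,-1,0,0,0,0.03,0,0,-1,0,0,0,0.012,0,0,-1,0,0,0,0,0,0,-1,0,0,0,0,0,0,-1])

```text
clock: 38.3
eef_pos: [541.4, 209.1, 321.7]
tool_rot: [-3.141, 0.001, 1.787]
force: [-0.1, -0.5, -0.2]
width: 85.3
gripper_force: 0.0
```

```bash
cat > fit.py <<'E'
from h import *
from scipy.optimize import least_squares
import sys
def run(name,jobs):
    im=cv2.imread(f"pics/{name}.png"); c=np.load(f"pics/{name}.npz"); g=cv2.GaussianBlur(im,(0,0),1.5).astype(np.float32)
    def proj(X):
        v=c["R"]@X+c["t"]; th=np.arctan2(np.hypot(v[0],v[1]),v[2]); d=v[:2]/np.hypot(*v[:2]); return (c["mtx"][:2,2]+c["mtx"][0,0]*th*d+.5)/.64-.5
    for lab,x,y,z,r in jobs:
        best=[]
        A=np.arange(0,2*np.pi,np.pi/36)
        def score(p):  # mean gradient across circle of fixed radius, by arc
            s=np.array([[proj(np.array([p[0]+q*np.cos(a),p[1]+q*np.sin(a),z])) for q in(r-1.2,r+1.2)] for a in A],np.float32)
            v=cv2.remap(g,s[...,0].copy(),s[...,1].copy(),cv2.INTER_LINEAR)
            return np.minimum(np.abs(v[:,0]-v[:,1]).sum(1),80).mean()
        G=[(score((x+i,y+j)),i,j) for i in range(-8,9) for j in range(-8,9)]
        G.sort(reverse=True); print(lab,[(round(float(s),1),x+i,y+j) for s,i,j in G[:4]])
E
python3 - <<'E'
from fit import *
snap("w10"); print(ctrl.read_state()["eef_pos"])
run("w10",[("small",540,208,146,28.5),("large",540,209,74,37.5),("tumbler",562,115,118,33.5)])
run("w9",[("tumbler",562,115,118,33.5),("knob",583,25,176,6),("mill",583,25,132,25),("small",540,208,146,28.5),("large",540,209,74,37.5)])
run("w8",[("tumbler",562,115,118,33.5),("large",540,209,74,37.5)])
run("w2",[("large",540,209,74,37.5)])
E
```

```text
[541.3864946  209.03900699 321.6542551 ]
small [(61.2, 541, 208), (59.9, 540, 209), (59.6, 541, 209), (59.1, 540, 210)]
large [(46.1, 544, 201), (45.7, 543, 210), (45.4, 543, 201), (45.3, 542, 210)]
tumbler [(69.2, 560, 117), (69.0, 561, 113), (67.9, 561, 114), (67.6, 560, 114)]
tumbler [(71.8, 561, 114), (71.3, 561, 115), (70.8, 560, 115), (68.3, 562, 114)]
knob [(80.0, 584, 24), (80.0, 583, 27), (80.0, 583, 26), (80.0, 583, 25)]
mill [(63.5, 585, 17), (61.9, 584, 17), (61.3, 584, 21), (60.1, 583, 21)]
small [(63.2, 544, 205), (61.6, 545, 205), (60.6, 544, 204), (60.1, 545, 206)]
large [(51.8, 542, 212), (51.3, 542, 213), (50.5, 541, 210), (50.0, 541, 209)]
tumbler [(63.0, 558, 114), (62.3, 557, 114), (61.5, 557, 113), (60.7, 558, 113)]
large [(72.3, 542, 212), (72.0, 543, 211), (71.9, 542, 211), (71.3, 543, 212)]
large [(68.0, 541, 211), (67.9, 542, 211), (67.2, 541, 210), (66.4, 542, 210)]
```

```bash
python3 -c "
from cell import ctrl
print(ctrl.finish_job())"
```

```text
the job is handed in; nothing more can be done
None
```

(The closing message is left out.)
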